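Lock a circuit board in the repair holder

ROBOT

A 7-joint arm with a two-finger parallel gripper is mounted at the origin on the work surface. World frame = base frame: x ahead of the robot, y to its left, z up, the work surface at z = 0. Lengths are in m, angles in rad, forces in N, time in s.
With the tool pointing down it reaches from about 0.4 to 0.875 m from the base axis. Payload 6.5 kg.
Tool frame: the origin (TCP) lies on the centre line of the jaws, within the pads' length; the fingertips stand 8 mm ahead of it and the grasp point (between the pads) lies 11 mm behind it; z points along the fingers, y is the direction in which the jaws open and shut (so a half turn about z gives the same grasp; the last joint's range is limited). The gripper opens to 88 mm and grips with 3 to 60 N. Pads are 18 mm wide; open, the fingers measure 123 mm over their backs; the gripper's body (75 mm by 187 mm) begins 45 mm behind the grasp point.
Start: joints at [-1.212, 0.536, -0.004, 1.538, 0.003, 1.067, -0.071], TCP at [0.268, 0.592, 0.247] pointing down, gripper open.
Joint ranges: [-2.7, 2.7], [-0.37, 2.16], [-1.27, 1.26], [0.24, 2.4], [-1.31, 4.45], [0.19, 1.91], [-2.76, 2.76]. Speed limits (rad/s): [2.39, 2.39, 3.14, 3.14, 3.14, 3.14, 3.14].

INTERFACE

Orientations are given as a unit quaternion [w, x, y, z].
In Python, from workcell import status, viewer, job gives the robot as it stands.
- The arm moves only by the tool step_arm, never from a script. Its argument "motion" is a list of rows, each an object of numbers: "dx", "dy", "dz": the shift along the world's x, y, z in m; "rx", "ry", "rz": the turn, a rotation vector about the world's x, y, z in rad; "hand": the closure, from 0 (fully open) to 1 (shut). A call has 1 to 20 rows; each row is the pose to reach, as a shift and turn from the pose measured when the call began; what a row does not reach only later rows make up. A row lasts 1/12 s, in which the tool goes at most 41.7 mm and 7.16 degrees, less where a joint would pass 70% of its speed; a pose out of reach is approached as far as the arm can. A call with a gripper value outside its range is refused whole. The fingers move at their own pace and stop on an object; "force" is the grip in N (left out, the last holds). Time passes only in rows, so rows that repeat a pose let the fingers close. It gives the time, the measured TCP pose, the force and the opening at its end, in the units of the state.
- status.get_state(): the state, without advancing time (a new reading comes with each control period).
- viewer.camera(name): name is "scene" or "top" or "wrist"; returns a dict with "color" (384x512x3 uint8, red, green, blue), "vertical_fov" (degrees; the focal length in pixels is half the picture's height over the tangent of half this angle, whatever the lens; pixels are square), "cx", "cy" (the principal point, pixels), "cam_to_world" (4x4, takes a point from camera to world coordinates); the wrist camera has in their place "hand_eye" (4x4, takes a point from camera to tool coordinates, whose origin is the TCP and whose axes are the flange's). Camera axes: x right, y up, looking along -z (the intrinsics and any distortion apply to the point x, -y, -z); pixel columns grow to the right and rows downward; lengths in m; the calibration is good to about 2 mm. The wrist camera is an equidistant fisheye: a pixel r from the principal point sees the ray r / f radians off the axis. A picture is of the moment at which its call begins: read the wrist's pose just before it. There is no depth.
- job.finish_job(): hands the job in, once; it reports no verdict.
The state is a dict: "clock": time; "q": joint angles; "joint_velocities": joint speeds; "tau": joint torques, N m; "ee_pos": TCP position; "ee_rot": TCP orientation; "force": force on the tool from outside, world axes, zero at the start; "ft_torque": the same for the moment, N m; "grip_width": finger opening in m.
Only numpy, scipy, OpenCV 4.12 (cv2) and the standard library are available. Lean on these libraries where they do the work, as an engineer would, in place of code of your own. Each camera call takes 0.05 s, during which the arm holds its last target. There are 200 camera calls.

TASK

Set the loose circuit board flat into the board holder's seat, heat sink up. Then turn the holder's handle counter-clockwise, up over its cam, until it drops right down into the notch so that its tongue keeps the board in; do not force the handle against its stop, leave it there and let go. Leave the other things on the bench alone.

Things in the scene. Friction and masses are not known exactly. Their poses are not given: they have to be found in the camera images.
- board: Loose circuit board, lying flat: green plate 100 (its x) x 80 (its y) x 3 mm, about 180 g. Origin: centre of its underside, z up. In its middle a finned aluminium heat sink, 34 mm along x, 42 mm along y, its top 37 mm above the underside: grasp it across the 34 mm. Small parts up to 19 mm high stand in the four corners (|x| over 37 mm and |y| over 24 mm).
- seat (a point): Centre of the board's seat, 20 mm above the table, where the seated board's underside centre belongs. Axes as the holder's: board x along seat x, either way round. Two rails carry the board; four corner stops (tops 29 mm above the table) leave 3 mm play per side. The holder is a fixed aluminium plate 130 (x) x 210 (y) x 12 mm; its middle lies 45 mm to the seat's -y.
- handle: Steel handle of the holder, turning and rising on an upright pivot. Origin on the pivot axis, z up, at table height when fully down. The lever points along its own -x and carries an upright round black grip; a flat tongue reaches 64 mm along its own +x. At the start the lever is parked roughly along the seat's -x.
- grip (a point): Middle of the upright round black grip at the lever's end: 22 mm thick, 36 mm tall (18 mm above and below this point), 90 mm from the pivot axis, 66 mm above the table when the handle is fully down; it rises and falls with the handle as it turns, so let it slide up and down between the fingers or follow it. The lever under it is 14 mm wide, 9 mm thick.
- pivot (a point): Foot of the handle's pivot axis, 12 mm above the table, 90 mm to the seat's -y. The handle turns counter-clockwise seen from above, 1.0 to 2.0 rad in all (the cam's setting differs and is not measured), until it meets a rigid stop wall right behind the notch; the tongue then lies over the seated board's edge.
- pin: Steel pin, 10 mm thick, under the lever, 45 mm from the pivot axis; origin at its rounded lower end. It rides on an arc-shaped steel cam fixed to the holder: level ledge, ramp up, short level crest, then a 12 mm wide notch 15 mm deep and right behind it a rigid wall. At the grip the ramp takes about 3 to 10 N sideways; over about 18 N against the wall is forcing it.
- lift (a joint): Height of the handle on its pivot (m): 0 with its pin on the notch floor, about 0.008 parked on the ledge, about 0.015 on the crest. A spring presses the handle down with about 9 to 14 N.
- jar: Bystander: a glass jar with a green lid, 56 mm wide, 75 mm tall. Origin at the centre of its underside; leave alone.
- spool: Bystander: a solder spool, 52 mm wide, 40 mm tall. Origin at the centre of its underside; leave alone.
- tin: Bystander: a flat steel tin, 64 mm wide, 24 mm tall. Origin at the centre of its underside; leave alone.
- screwdriver: Bystander: a screwdriver with a red handle, lying; leave alone.
- mug: Bystander: a white mug, 76 mm wide, 85 mm tall. Origin at the centre of its underside; leave alone.
Things that resemble listed ones, but are neither listed nor needed, are in the scene too. Leave any blue or brown look-alike of the board alone.

How it is judged:
On the way, in this order (a step that is already met when the one before it is completed fails the run):
1. the board lies flat in its seat between the corner stops (horizontal distance between board and seat below 0.007 m and z of board in the frame of seat between -0.003 and 0.0025 m and angle between board's own z axis and vertical below 0.05 rad and angle between the x axis of board and the x axis of seat, either way round below 0.15 rad), for 0.2 s.
2. the handle has risen onto the cam's crest (value of joint lift above 0.0125 m), for 0.05 s.
At the end, for the whole second after the job is handed in: The board lies flat in the seat (centre within 7 mm, underside within 2.5 mm of the seat's height, tilt under 0.05 rad, its x along the seat's x within 0.15 rad either way round), the handle is down in the notch (lift under 3 mm), board and handle at rest (all of step 1 and value of joint lift below 0.003 m and linear speed of board below 0.02 m/s and angular speed of handle below 0.1 rad/s); the robot touches nothing.
It fails at once if the handle is forced: its pin presses on the cam with more than 60 N (about 18 to 20 N at the grip) (contact force between anything else and pin above 60 N).
It fails at once if a bystander is moved more than 30 mm (distance of any of jar, spool, tin, screwdriver, mug from where it was at the start of the episode above 0.03 m).
It also fails if it takes over 72 s, if anything falls off the work surface, if the arm or the gripper's body presses on something with over 40 N, if the wrist force passes 120 N, or if a joint passes its speed limit or range.

## Working session

There is one attempt and no reset: what is moved stays moved. The work goes in short steps, Python scripts to look and compute and a tool call to move; the robot and the scene stay as the last step left them, time stands still between calls to the robot, and variables do not carry over. Pictures are saved under pics/ and viewed, about 8 in all and at most 12, crops included, and the job is handed in when it is done.

Besides the shell and the picture viewer there is one more tool, called as name(argument=value, ...), one argument or row to a line, values as JSON. step_arm: Moves the arm, as the interface text tells. Its arguments: {"type":"object","properties":{"motion":{"type":"array","items":{"type":"object","properties":{"dx":{"type":"number"},"dy":{"type":"number"},"dz":{"type":"number"},"rx":{"type":"number"},"ry":{"type":"number"},"rz":{"type":"number"},"hand":{"type":"number"}}}},"force":{"type":"number"}},"required":["motion"]}

```bash
mkdir -p pics; ls; cat > h.py <<'E'
import numpy as np, cv2
from workcell import status, viewer, job
def snap(n,f):
    s=status.get_state(); c=viewer.camera(n); cv2.imwrite(f'pics/{f}.png',c['color'][:,:,::-1])
    np.savez(f'pics/{f}.npz',**{k:np.array(v) for k,v in c.items()},p=s['ee_pos'],q=s['ee_rot']); return c
def world(f,u,v,z):
    from scipy.spatial.transform import Rotation as R
    c=np.load(f'pics/{f}.npz'); H=c['color'].shape[0]; F=H/2/np.tan(np.radians(c['vertical_fov'])/2)
    a,b=(u-c['cx'])/F,(v-c['cy'])/F
    if 'hand_eye' in c:
        r=np.hypot(a,b); k=np.sinc(r/np.pi)
        d=np.array([a*k,-b*k,-np.cos(r)]); T=np.eye(4); w,x,y,zz=c['q']
        T[:3,:3]=R.from_quat([x,y,zz,w]).as_matrix(); T[:3,3]=c['p']; M=T@c['hand_eye']
    else: d=np.array([a,-b,-1]); M=c['cam_to_world']
    D=M[:3,:3]@d; o=M[:3,3]; return o+D*(z-o[2])/D[2]
E
python3 - <<'E'
from h import *
c=snap('top','top');d=snap('scene','scene');
for e in(c,d): print({k:v for k,v in e.items() if k!='color'})
print(status.get_state())
a=np.vstack([c['color'],]);cv2.imwrite('pics/top2.png',cv2.resize(a[:,:,::-1],(800,600),interpolation=cv2.INTER_CUBIC))
E
```

```text
pics
{'vertical_fov': 47.28969512841633, 'cx': 256.37952108283315, 'cy': 188.26598785128988, 'cam_to_world': array([[-0.01439477,  0.99777326, -0.06512537,  0.49713997],
       [-0.9998562 , -0.01494761, -0.00800957,  0.01144216],
       [-0.0089652 ,  0.06500071,  0.99784494,  1.29543693],
       [ 0.        ,  0.        ,  0.        ,  1.        ]])}
{'vertical_fov': 48.07784119980913, 'cx': 262.7110731311959, 'cy': 189.57038673018312, 'cam_to_world': array([[ 0.12721397, -0.85864238,  0.49653788,  1.21545443],
       [ 0.99178589,  0.10339464, -0.07530141, -0.06769488],
       [ 0.01331763,  0.50203866,  0.86474264,  1.1759673 ],
       [ 0.        ,  0.        ,  0.        ,  1.        ]])}
{'clock': 0.1, 'q': array([-1.21217735,  0.53710721, -0.00441744,  1.53871827,  0.00263699,
        1.06728445, -0.07119769]), 'joint_velocities': array([ 0.00124754, -0.00272475, -0.00105471, -0.00226768, -0.00121629,
       -0.00079782,  0.00175091]), 'tau': array([ 1.55166086e-03, -5.72077131e+01,  9.93155502e-01, -2.52231896e+01,
       -5.62545983e-02,  1.34812802e-02,  7.80811456e-05]), 'ee_pos': array([0.26772087, 0.59174376, 0.24593785]), 'ee_rot': array([-8.27756710e-05,  2.10779834e-01,  9.77533268e-01, -7.51619306e-04]), 'force': array([ 0.3593184 , -0.09958225, -0.14294159]), 'ft_torque': array([-0.00265199,  0.0222256 , -0.01649566]), 'grip_width': 0.0879568634839225}
```

View pics/top2.png

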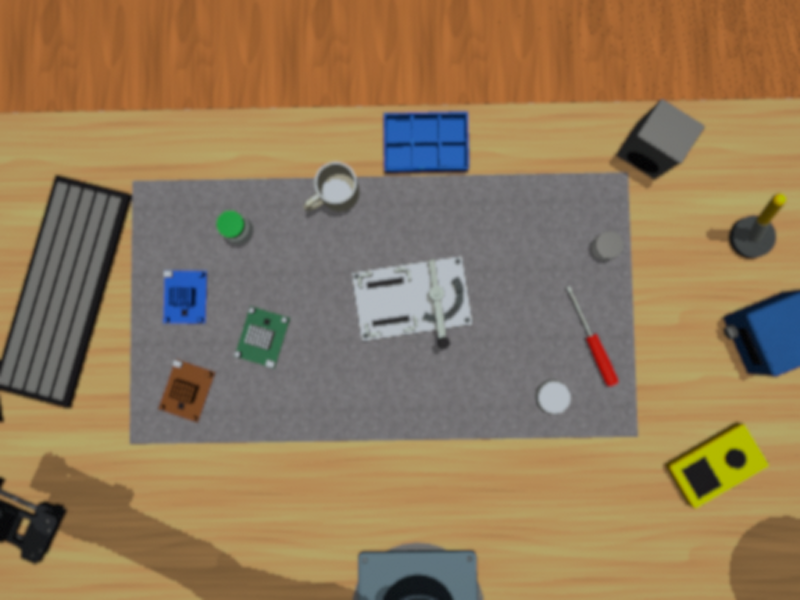

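View pics/scene.png

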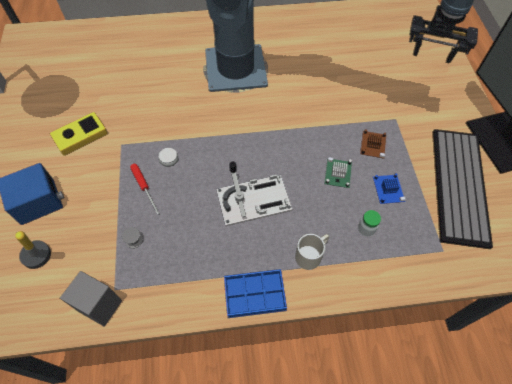

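The top picture (800x600) has three look-alike boards: green at (263,336), blue at (186,297) and brown at (187,391). The green one with the grey heat sink fits. The holder is at (412,298), with its pivot at (436,295) and grip at (442,342). I'll get rough positions, then look closer with the wrist camera.

```bash
python3 - <<'E'
from h import *
s=.64
for n,u,v,z in [('board',263,336,.003),('sink',260,336,.037),('seat~',388,302,.02),('pivot',436,295,.06),('grip',442,342,.075),('hc',412,298,.012),('jar',231,224,.075)]: print(n,world('top',u*s,v*s,z).round(3))
c=cv2.imread('pics/top.png');cv2.imwrite('pics/topc.png',cv2.resize(c[155:245,95:310],None,fx=3.7,fy=3.7,interpolation=cv2.INTER_CUBIC))
w=viewer.camera('wrist');print({k:v for k,v in w.items() if k!='color'})
E
```

```text
board [0.506 0.282 0.003]
sink [0.506 0.281 0.037]
seat~ [0.566 0.045 0.02 ]
pivot [ 0.575 -0.043  0.06 ]
grip [ 0.491 -0.051  0.075]
hc [0.573 0.    0.012]
jar [0.708 0.325 0.075]
{'vertical_fov': 65.70646984690485, 'cx': 254.73868578961427, 'cy': 188.83963902665613, 'hand_eye': array([[ 6.81122647e-04,  9.58792904e-01,  2.84105091e-01,
         7.25756568e-02],
       [ 9.99999579e-01, -4.78167151e-04, -7.83720870e-04,
         3.61104544e-05],
       [-6.15576287e-04,  2.84105505e-01, -9.58792826e-01,
        -1.38776180e-01],
       [ 0.00000000e+00,  0.00000000e+00,  0.00000000e+00,
         1.00000000e+00]])}
```

step_arm(
  motion=[
    {"dx":0.24,"dy":-0.31,"dz":0.02,"rz":-1.5},
    {"dx":0.24,"dy":-0.31,"dz":0.02,"rz":-1.5},
    {"dx":0.24,"dy":-0.31,"dz":0.02,"rz":-1.5},
    {"dx":0.24,"dy":-0.31,"dz":0.02,"rz":-1.5},
    {"dx":0.24,"dy":-0.31,"dz":0.02,"rz":-1.5},
    {"dx":0.24,"dy":-0.31,"dz":0.02,"rz":-1.5},
    {"dx":0.24,"dy":-0.31,"dz":0.02,"rz":-1.5},
    {"dx":0.24,"dy":-0.31,"dz":0.02,"rz":-1.5},
    {"dx":0.24,"dy":-0.31,"dz":0.02,"rz":-1.5},
    {"dx":0.24,"dy":-0.31,"dz":0.02,"rz":-1.5},
    {"dx":0.24,"dy":-0.31,"dz":0.02,"rz":-1.5},
    {"dx":0.24,"dy":-0.31,"dz":0.02,"rz":-1.5},
    {"dx":0.24,"dy":-0.31,"dz":0.02,"rz":-1.5},
    {"dx":0.24,"dy":-0.31,"dz":0.02,"rz":-1.5},
    {"dx":0.24,"dy":-0.31,"dz":0.02,"rz":-1.5},
  ],
)

```text
schema error: expected keys dx, dy, dz, rx, ry, rz, hand
```

```bash
python3 - <<'E'
from h import *
c=snap('wrist','w1');cv2.imwrite('pics/w1b.png',cv2.resize(cv2.imread('pics/w1.png'),(800,600),interpolation=cv2.INTER_CUBIC))
E
```

```text
(no output)
```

View pics/w1b.png

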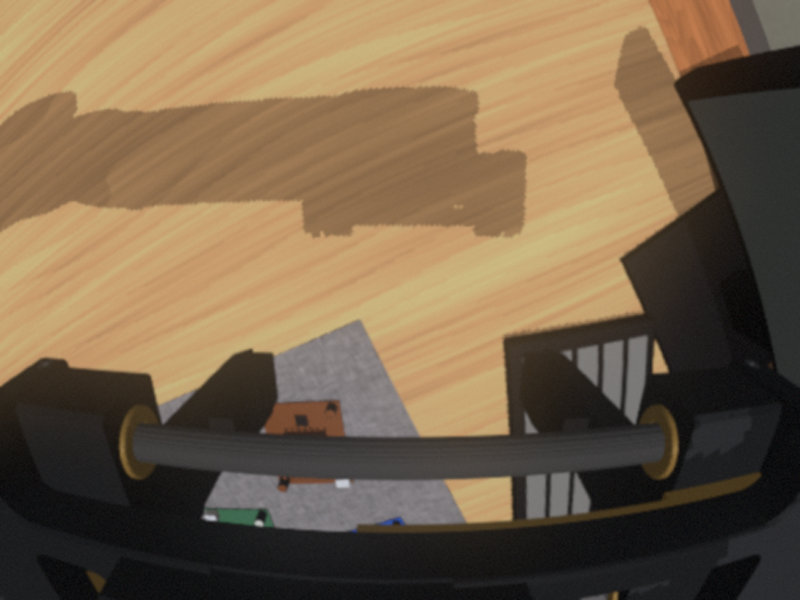

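step_arm(
  motion=[
    {"dx":0.06,"dy":-0.29,"rz":0.3},
    {"dx":0.06,"dy":-0.29,"rz":0.3},
    {"dx":0.06,"dy":-0.29,"rz":0.3},
    {"dx":0.06,"dy":-0.29,"rz":0.3},
    {"dx":0.06,"dy":-0.29,"rz":0.3},
    {"dx":0.06,"dy":-0.29,"rz":0.3},
    {"dx":0.06,"dy":-0.29,"rz":0.3},
    {"dx":0.06,"dy":-0.29,"rz":0.3},
    {"dx":0.06,"dy":-0.29,"rz":0.3},
    {"dx":0.06,"dy":-0.29,"rz":0.3},
    {"dx":0.06,"dy":-0.29,"rz":0.3},
    {"dx":0.06,"dy":-0.29,"rz":0.3},
  ],
)

```text
schema error: expected keys dx, dy, dz, rx, ry, rz, hand
```

```bash
python3 - <<'E'
from h import *
c=snap('wrist','w2');cv2.imwrite('pics/w2b.png',cv2.resize(cv2.imread('pics/w2.png'),(800,600),interpolation=cv2.INTER_CUBIC))
s=status.get_state();print(s['clock'],s['ee_pos'],s['ee_rot'],s['q'])
E
```

```text
0.25 [0.2677665  0.59200288 0.2463221 ] [-5.43681959e-05  2.10764181e-01  9.77536859e-01 -3.82138468e-04] [-1.21222667  0.53677299 -0.00441695  1.53828862  0.00257963  1.06730872
 -0.07118579]
```

View pics/w2b.png

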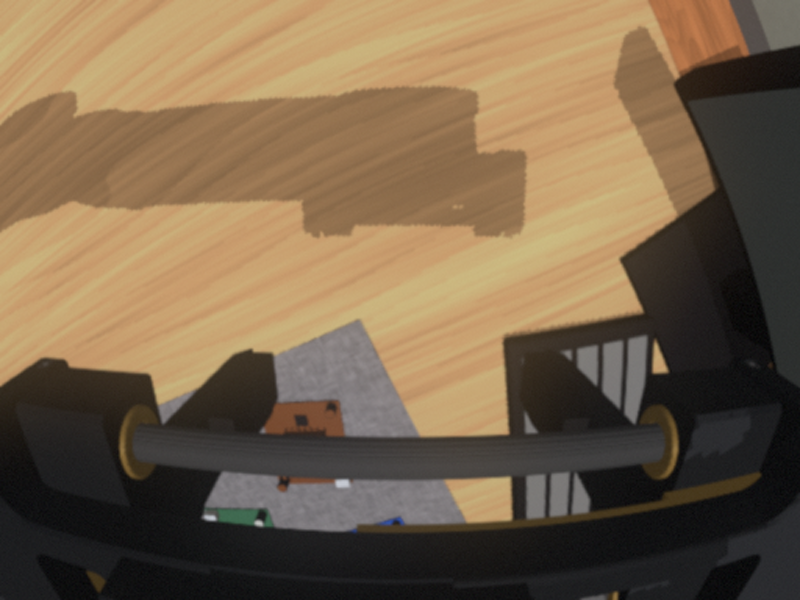

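step_arm(
  motion=[
    {"dx":0.24,"dy":-0.31,"dz":0.02,"rx":0,"ry":0,"rz":-1.5,"hand":0},
    {"dx":0.24,"dy":-0.31,"dz":0.02,"rx":0,"ry":0,"rz":-1.5,"hand":0},
    {"dx":0.24,"dy":-0.31,"dz":0.02,"rx":0,"ry":0,"rz":-1.5,"hand":0},
    {"dx":0.24,"dy":-0.31,"dz":0.02,"rx":0,"ry":0,"rz":-1.5,"hand":0},
    {"dx":0.24,"dy":-0.31,"dz":0.02,"rx":0,"ry":0,"rz":-1.5,"hand":0},
    {"dx":0.24,"dy":-0.31,"dz":0.02,"rx":0,"ry":0,"rz":-1.5,"hand":0},
    {"dx":0.24,"dy":-0.31,"dz":0.02,"rx":0,"ry":0,"rz":-1.5,"hand":0},
    {"dx":0.24,"dy":-0.31,"dz":0.02,"rx":0,"ry":0,"rz":-1.5,"hand":0},
    {"dx":0.24,"dy":-0.31,"dz":0.02,"rx":0,"ry":0,"rz":-1.5,"hand":0},
    {"dx":0.24,"dy":-0.31,"dz":0.02,"rx":0,"ry":0,"rz":-1.5,"hand":0},
    {"dx":0.24,"dy":-0.31,"dz":0.02,"rx":0,"ry":0,"rz":-1.5,"hand":0},
    {"dx":0.24,"dy":-0.31,"dz":0.02,"rx":0,"ry":0,"rz":-1.5,"hand":0},
    {"dx":0.24,"dy":-0.31,"dz":0.02,"rx":0,"ry":0,"rz":-1.5,"hand":0},
    {"dx":0.24,"dy":-0.31,"dz":0.02,"rx":0,"ry":0,"rz":-1.5,"hand":0},
    {"dx":0.24,"dy":-0.31,"dz":0.02,"rx":0,"ry":0,"rz":-1.5,"hand":0},
    {"dx":0.24,"dy":-0.31,"dz":0.02,"rx":0,"ry":0,"rz":-1.5,"hand":0},
  ],
)

```text
clock: 1.58
ee_pos: [0.5076, 0.2823, 0.2663]
ee_rot: [-0.0, 0.82, 0.573, -0.0]
force: [-0.5, 0.2, 0.3]
grip_width: 0.0878
```

```bash
python3 - <<'E'
from h import *
c=snap('wrist','w3')
E
```

step_arm(
  motion=[
    {"dx":0.06,"dy":-0.29,"dz":0,"rx":0,"ry":0,"rz":0.4,"hand":0},
    {"dx":0.06,"dy":-0.29,"dz":0,"rx":0,"ry":0,"rz":0.4,"hand":0},
    {"dx":0.06,"dy":-0.29,"dz":0,"rx":0,"ry":0,"rz":0.4,"hand":0},
    {"dx":0.06,"dy":-0.29,"dz":0,"rx":0,"ry":0,"rz":0.4,"hand":0},
    {"dx":0.06,"dy":-0.29,"dz":0,"rx":0,"ry":0,"rz":0.4,"hand":0},
    {"dx":0.06,"dy":-0.29,"dz":0,"rx":0,"ry":0,"rz":0.4,"hand":0},
    {"dx":0.06,"dy":-0.29,"dz":0,"rx":0,"ry":0,"rz":0.4,"hand":0},
    {"dx":0.06,"dy":-0.29,"dz":0,"rx":0,"ry":0,"rz":0.4,"hand":0},
    {"dx":0.06,"dy":-0.29,"dz":0,"rx":0,"ry":0,"rz":0.4,"hand":0},
    {"dx":0.06,"dy":-0.29,"dz":0,"rx":0,"ry":0,"rz":0.4,"hand":0},
    {"dx":0.06,"dy":-0.29,"dz":0,"rx":0,"ry":0,"rz":0.4,"hand":0},
  ],
)

```text
clock: 2.55
ee_pos: [0.5674, -0.0053, 0.2661]
ee_rot: [-0.001, 0.688, 0.725, -0.0]
force: [0.6, -0.1, -0.2]
grip_width: 0.0882
```

```bash
python3 - <<'E'
from h import *
c=snap('wrist','w4')
s=status.get_state();print(s['clock'],s['ee_pos'],s['ee_rot'],s['q'])
a=cv2.imread('pics/w3.png')[:290];b=cv2.imread('pics/w4.png')[:290]
a=a[:,80:440];b=b[:,80:440]
f=1.66
cv2.imwrite('pics/b3.png',cv2.resize(a,None,fx=2,fy=2,interpolation=cv2.INTER_CUBIC))
cv2.imwrite('pics/b4.png',cv2.resize(b,None,fx=2,fy=2,interpolation=cv2.INTER_CUBIC))
E
```

```text
2.6 [ 0.56740729 -0.00517679  0.26610721] [-8.74308429e-04  6.88329204e-01  7.25397911e-01 -1.15783900e-04] [-0.39231796  0.39390779  0.42109657  1.76088647 -0.18555297  1.02729252
  0.14927322]
```

View pics/b3.png

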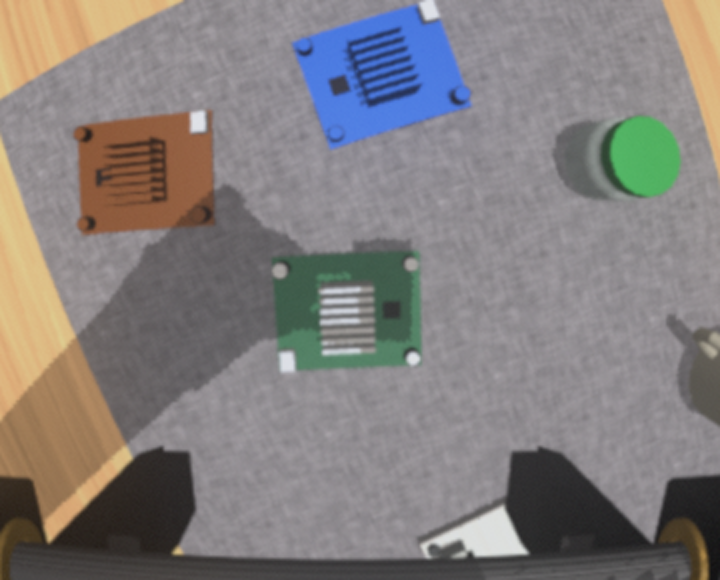

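View pics/b4.png

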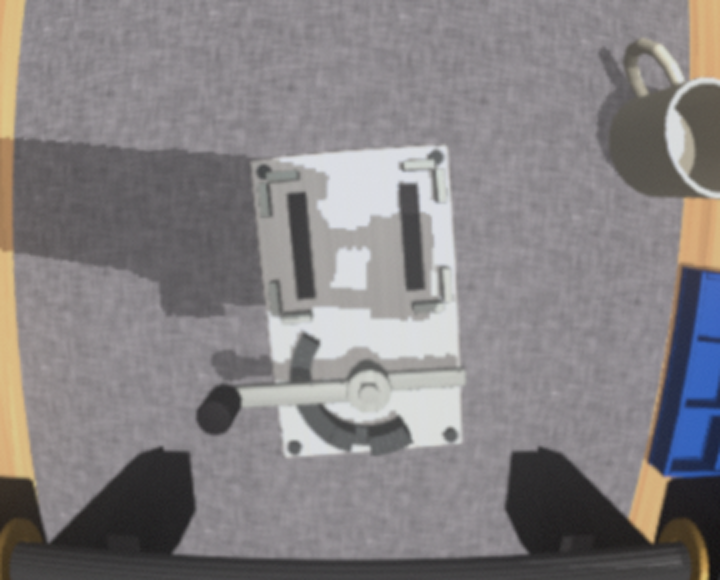

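Crop 1 shows the green board with corners at (273,255), (419,251), (421,370), (277,371) and the real silver heat sink at (347,318), so it is the one. The blue (380,75) and brown (145,172) boards are only look-alikes. Crop 2 shows the holder plate with corners at (252,160), (447,146), (461,443), (285,458), the hub at (368,390) and the grip at (216,408).

```bash
python3 - <<'E'
from h import *
W=lambda f,u,v,z: world(f,u/2+80,v/2,z)
ang=lambda d: np.degrees(np.arctan2(d[1],d[0])).round(2)
im=cv2.imread('pics/w3.png').astype(int); m=((im[:,:,1]>im[:,:,2]+15)&(im[:,:,1]>im[:,:,0]+8)).astype(np.uint8)
m[:115]=0;m[200:]=0;m[:,:200]=0;m[:,310:]=0
m=cv2.morphologyEx(m,cv2.MORPH_CLOSE,np.ones((9,9)))
c=max(cv2.findContours(m,0,1)[0],key=cv2.contourArea)
P=np.array([world('w3',*p[0],.003)[:2] for p in c],np.float32)*1000
print('board seg',cv2.minAreaRect(P))
B=[W('w3',u,v,.003) for u,v in [(273,255),(419,251),(421,370),(277,371)]]
print('board',np.mean(B,0).round(4),ang(B[1]-B[0]),ang(B[2]-B[3]),ang(B[0]-B[3])-90,[np.linalg.norm(B[i]-B[i-1]).round(4) for i in range(4)])
print('sink',W('w3',347,319,.037).round(4))
H=[W('w4',u,v,.012) for u,v in [(252,160),(447,146),(461,443),(285,458)]]
a=[ang(H[1]-H[0]),ang(H[2]-H[3]),ang(H[0]-H[3])-90,ang(H[1]-H[2])-90]
print('holder',np.mean(H,0).round(4),a,[np.linalg.norm(H[i]-H[i-1]).round(4) for i in range(4)])
t=np.radians(np.average(a[2:])); X=np.array([np.cos(t),np.sin(t)]);Y=np.array([-X[1],X[0]]);h=np.mean(H,0)[:2]
print('seat',(h+.045*Y).round(4),'pivot',(h-.045*Y).round(4))
# stops outer corners & rails
S=[W('w4',u,v,.029) for u,v in [(259,173),(443,160),(452,302),(275,322)]]
print('stops',np.mean(S,0).round(4))
R=[W('w4',u,v,.02) for u,v in [(289,193),(417,183),(425,290),(314,298),(308,192),(399,184),(406,291),(296,298)]]
print('rails',np.mean(R,0).round(4))
for z in (.055,.065,.075): print('hub',z,W('w4',369,390,z).round(4))
print('grip top',W('w4',212,413,.092).round(4),'bot',W('w4',222,404,.07).round(4))
from scipy.spatial.transform import Rotation
E
```

```text
board seg ((507.5823059082031, 284.5206604003906), (80.01718139648438, 100.16829681396484), 72.66302490234375)
board [0.5071 0.2835 0.003 ] -18.52 -19.63 -19.64 [np.float64(0.0817), np.float64(0.0988), np.float64(0.0837), np.float64(0.1017)]
sink [0.5076 0.2854 0.037 ]
holder [0.576  0.0013 0.012 ] [np.float64(7.24), np.float64(8.16), np.float64(7.670000000000002), np.float64(7.709999999999994)] [np.float64(0.2098), np.float64(0.1278), np.float64(0.2077), np.float64(0.128)]
seat [0.57   0.0459] pivot [ 0.5821 -0.0433]
stops [0.5701 0.0479 0.029 ]
rails [0.5699 0.0459 0.02  ]
hub 0.055 [ 0.582  -0.0428  0.055 ]
hub 0.065 [ 0.5815 -0.0396  0.065 ]
hub 0.075 [ 0.581  -0.0365  0.075 ]
grip top [ 0.4919 -0.0497  0.092 ] bot [ 0.4932 -0.0517  0.07  ]
```

step_arm(
  motion=[
    {"dx":-0.06,"dy":0.29,"dz":-0.1,"rx":0,"ry":0,"rz":-0.367,"hand":0},
    {"dx":-0.06,"dy":0.29,"dz":-0.1,"rx":0,"ry":0,"rz":-0.367,"hand":0},
    {"dx":-0.06,"dy":0.29,"dz":-0.1,"rx":0,"ry":0,"rz":-0.367,"hand":0},
    {"dx":-0.06,"dy":0.29,"dz":-0.1,"rx":0,"ry":0,"rz":-0.367,"hand":0},
    {"dx":-0.06,"dy":0.29,"dz":-0.1,"rx":0,"ry":0,"rz":-0.367,"hand":0},
    {"dx":-0.06,"dy":0.29,"dz":-0.1,"rx":0,"ry":0,"rz":-0.367,"hand":0},
    {"dx":-0.06,"dy":0.29,"dz":-0.1,"rx":0,"ry":0,"rz":-0.367,"hand":0},
    {"dx":-0.06,"dy":0.29,"dz":-0.1,"rx":0,"ry":0,"rz":-0.367,"hand":0},
    {"dx":-0.06,"dy":0.29,"dz":-0.1,"rx":0,"ry":0,"rz":-0.367,"hand":0},
    {"dx":-0.06,"dy":0.29,"dz":-0.13,"rx":0,"ry":0,"rz":-0.367,"hand":0},
    {"dx":-0.06,"dy":0.29,"dz":-0.16,"rx":0,"ry":0,"rz":-0.367,"hand":0},
    {"dx":-0.06,"dy":0.29,"dz":-0.19,"rx":0,"ry":0,"rz":-0.367,"hand":0},
    {"dx":-0.06,"dy":0.29,"dz":-0.19,"rx":0,"ry":0,"rz":-0.367,"hand":0},
    {"dx":-0.06,"dy":0.29,"dz":-0.19,"rx":0,"ry":0,"rz":-0.367,"hand":0},
  ],
)

```text
clock: 3.77
ee_pos: [0.5061, 0.2848, 0.0755]
ee_rot: [-0.001, 0.809, 0.588, -0.001]
force: [0.2, 0.0, 0.3]
grip_width: 0.088
```

```bash
python3 - <<'E'
from h import *
s=status.get_state();print(s['clock'],s['ee_pos'],s['ee_rot'],s['q'],s['force'])
E
```

```text
3.7667 [0.50614208 0.28481912 0.0755291 ] [-0.00101301  0.80878053  0.58810796 -0.0014328 ] [-0.83190211  0.68031548  0.33036436  1.84394236 -0.33562431  0.67521396
 -0.61827395] [0.2355445  0.04017051 0.32864577]
```

step_arm(
  motion=[
    {"dx":0.0015,"dy":0,"dz":-0.025,"rx":0,"ry":0,"rz":0,"hand":0},
    {"dx":0.0015,"dy":0,"dz":-0.045,"rx":0,"ry":0,"rz":0,"hand":0},
    {"dx":0.0015,"dy":0,"dz":-0.057,"rx":0,"ry":0,"rz":0,"hand":0},
    {"dx":0.0015,"dy":0,"dz":-0.057,"rx":0,"ry":0,"rz":0,"hand":0},
    {"dx":0.0015,"dy":0,"dz":-0.057,"rx":0,"ry":0,"rz":0,"hand":0.4},
    {"dx":0.0015,"dy":0,"dz":-0.057,"rx":0,"ry":0,"rz":0,"hand":0.6},
    {"dx":0.0015,"dy":0,"dz":-0.057,"rx":0,"ry":0,"rz":0,"hand":1},
    {"dx":0.0015,"dy":0,"dz":-0.057,"rx":0,"ry":0,"rz":0,"hand":1},
    {"dx":0.0015,"dy":0,"dz":-0.057,"rx":0,"ry":0,"rz":0,"hand":1},
    {"dx":0.0015,"dy":0,"dz":-0.057,"rx":0,"ry":0,"rz":0,"hand":1},
    {"dx":0.0015,"dy":0,"dz":-0.057,"rx":0,"ry":0,"rz":0,"hand":1},
    {"dx":0.0015,"dy":0,"dz":-0.057,"rx":0,"ry":0,"rz":0,"hand":1},
    {"dx":0.0015,"dy":0,"dz":-0.057,"rx":0,"ry":0,"rz":0,"hand":1},
    {"dx":0.0015,"dy":0,"dz":-0.057,"rx":0,"ry":0,"rz":0,"hand":1},
  ],
  force=25,
)

```text
clock: 4.93
ee_pos: [0.5075, 0.2849, 0.0186]
ee_rot: [-0.001, 0.809, 0.588, -0.002]
force: [-0.9, -0.1, 1.0]
grip_width: 0.0335
```

step_arm(
  motion=[
    {"dx":0,"dy":0,"dz":0.03,"rx":0,"ry":0,"rz":0,"hand":1},
    {"dx":0,"dy":0,"dz":0.07,"rx":0,"ry":0,"rz":0,"hand":1},
    {"dx":0.0,"dy":-0.02,"dz":0.09,"rx":0,"ry":0,"rz":0.1,"hand":1},
    {"dx":0.015,"dy":-0.05,"dz":0.09,"rx":0,"ry":0,"rz":0.15,"hand":1},
    {"dx":0.025,"dy":-0.08,"dz":0.09,"rx":0,"ry":0,"rz":0.2,"hand":1},
    {"dx":0.035,"dy":-0.11,"dz":0.09,"rx":0,"ry":0,"rz":0.3,"hand":1},
    {"dx":0.045,"dy":-0.14,"dz":0.09,"rx":0,"ry":0,"rz":0.4,"hand":1},
    {"dx":0.055,"dy":-0.17,"dz":0.09,"rx":0,"ry":0,"rz":0.448,"hand":1},
    {"dx":0.06,"dy":-0.2,"dz":0.09,"rx":0,"ry":0,"rz":0.448,"hand":1},
    {"dx":0.0625,"dy":-0.225,"dz":0.09,"rx":0,"ry":0,"rz":0.448,"hand":1},
    {"dx":0.0625,"dy":-0.239,"dz":0.09,"rx":0,"ry":0,"rz":0.448,"hand":1},
    {"dx":0.0625,"dy":-0.239,"dz":0.07,"rx":0,"ry":0,"rz":0.448,"hand":1},
    {"dx":0.0625,"dy":-0.239,"dz":0.05,"rx":0,"ry":0,"rz":0.448,"hand":1},
    {"dx":0.0625,"dy":-0.239,"dz":0.04,"rx":0,"ry":0,"rz":0.448,"hand":1},
    {"dx":0.0625,"dy":-0.239,"dz":0.04,"rx":0,"ry":0,"rz":0.448,"hand":1},
    {"dx":0.0625,"dy":-0.239,"dz":0.04,"rx":0,"ry":0,"rz":0.448,"hand":1},
  ],
)

```text
clock: 6.27
ee_pos: [0.5695, 0.0465, 0.0583]
ee_rot: [-0.001, 0.658, 0.753, -0.002]
force: [0.5, 0.5, -0.8]
grip_width: 0.0335
```

```bash
python3 - <<'E'
from h import *
c=snap('wrist','w5')
s=status.get_state();print(s['clock'],s['ee_pos'],s['ee_rot'],s['force'],s['grip_width'])
cv2.imwrite('pics/b5.png',cv2.resize(cv2.imread('pics/w5.png')[:330,60:460],None,fx=1.8,fy=1.8,interpolation=cv2.INTER_CUBIC))
E
```

```text
6.3167 [0.57023574 0.04649147 0.05898363] [-6.69339848e-04  6.57581857e-01  7.53381133e-01 -1.58815085e-03] [ 0.69182419 -0.91210908 -1.47863457] 0.033927103744340964
```

View pics/b5.png

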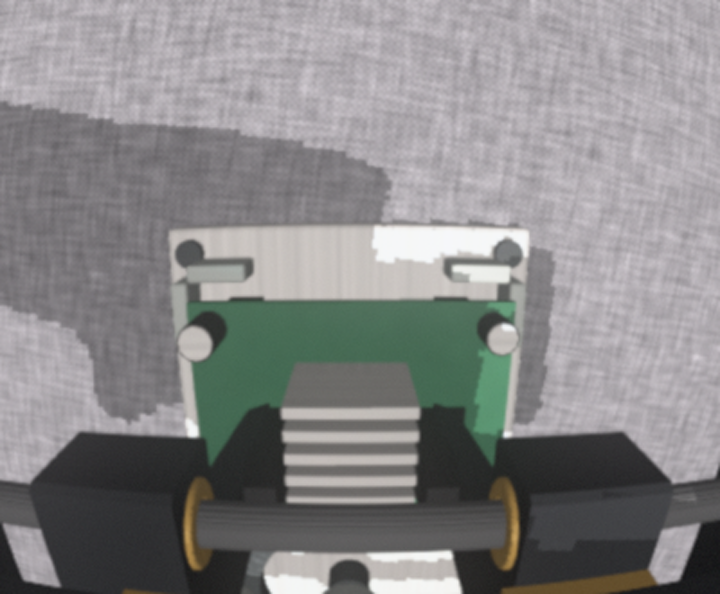

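The board hangs straight over the seat. Its far corners are at (187,301) and (516,300), the plate's far corners at (169,231) and (529,228), and the stops' tops at (188,270) to (510,272). I'll compute the remaining offset.

```bash
python3 - <<'E'
from h import *
W=lambda u,v,z: world('w5',u/1.8+60,v/1.8,z)
B=[W(187,301,.0435),W(516,300,.0435)];H=[W(169,231,.012),W(529,228,.012)]
for n,p in(('b',B),('h',H)):
    d=p[1]-p[0];t=np.arctan2(d[1],d[0]);print(n,np.mean(p,0).round(4),np.degrees(t).round(2),np.linalg.norm(d).round(4))
t=np.radians(7.7);X=np.array([np.cos(t),np.sin(t)]);Y=np.array([-X[1],X[0]])
b=np.mean(B,0)[:2]-.04*Y; s=np.mean(H,0)[:2]-.06*Y
print('board c',b,'seat',s,'diff',(s-b)@X,(s-b)@Y)
# stops inner long faces, top
for u,v in [(188,266),(250,266),(446,266),(510,266),(188,281),(250,281),(446,281),(510,281)]: print(W(u,v,.029)[:2]@Y-b@Y)
E
```

```text
b [0.5649 0.0862 0.0435] 8.05 0.0996
h [0.5612 0.1052 0.012 ] 8.29 0.1287
board c [0.5703014  0.04656578] seat [0.56927252 0.04578703] diff -0.0011239420233564992 -0.0006338704811899392
0.04826521167907916
0.04784743358635473
0.047984159208672196
0.04851057680534877
0.04327293742498308
0.042950025775456736
0.043101371298646864
0.04353959877492072
```

step_arm(
  motion=[
    {"dx":-0.001,"dy":-0.001,"dz":-0.006,"rx":0,"ry":0,"rz":0,"hand":1},
    {"dx":-0.001,"dy":-0.001,"dz":-0.011,"rx":0,"ry":0,"rz":0,"hand":1},
    {"dx":-0.001,"dy":-0.001,"dz":-0.016,"rx":0,"ry":0,"rz":0,"hand":1},
    {"dx":-0.001,"dy":-0.001,"dz":-0.0195,"rx":0,"ry":0,"rz":0,"hand":1},
    {"dx":-0.001,"dy":-0.001,"dz":-0.0195,"rx":0,"ry":0,"rz":0,"hand":1},
    {"dx":-0.001,"dy":-0.001,"dz":-0.0195,"rx":0,"ry":0,"rz":0,"hand":1},
  ],
)

```text
clock: 6.82
ee_pos: [0.5692, 0.0454, 0.0393]
ee_rot: [-0.001, 0.658, 0.753, -0.002]
force: [1.1, 0.7, -1.2]
grip_width: 0.0338
```

step_arm(
  motion=[
    {"dx":0,"dy":0,"dz":-0.0008,"rx":0,"ry":0,"rz":0,"hand":1},
    {"dx":0,"dy":0,"dz":-0.0008,"rx":0,"ry":0,"rz":0,"hand":0.5},
    {"dx":0,"dy":0,"dz":-0.0008,"rx":0,"ry":0,"rz":0,"hand":0.4},
    {"dx":0,"dy":0,"dz":-0.0008,"rx":0,"ry":0,"rz":0,"hand":0.3},
    {"dx":0,"dy":0,"dz":-0.0008,"rx":0,"ry":0,"rz":0,"hand":0.3},
    {"dx":0,"dy":0,"dz":-0.0008,"rx":0,"ry":0,"rz":0,"hand":0.3},
    {"dx":0,"dy":0,"dz":0.02,"rx":0,"ry":0,"rz":0,"hand":0.3},
    {"dx":0,"dy":0,"dz":0.06,"rx":0,"ry":0,"rz":0,"hand":0.3},
    {"dx":0,"dy":0,"dz":0.1,"rx":0,"ry":0,"rz":0,"hand":0},
    {"dx":-0.02,"dy":-0.02,"dz":0.14,"rx":0,"ry":0,"rz":0,"hand":0},
    {"dx":-0.03,"dy":-0.06,"dz":0.18,"rx":0,"ry":0,"rz":0,"hand":0},
    {"dx":-0.03,"dy":-0.075,"dz":0.21,"rx":0,"ry":0,"rz":0,"hand":0},
    {"dx":-0.03,"dy":-0.075,"dz":0.21,"rx":0,"ry":0,"rz":0,"hand":0},
    {"dx":-0.03,"dy":-0.075,"dz":0.21,"rx":0,"ry":0,"rz":0,"hand":0},
  ],
)

```text
clock: 7.98
ee_pos: [0.5408, -0.0323, 0.2527]
ee_rot: [0.002, 0.659, 0.752, 0.0]
force: [-0.9, 0.0, -0.4]
grip_width: 0.0882
```

```bash
python3 - <<'E'
from h import *
c=snap('wrist','w6')
s=status.get_state();print(s['clock'],s['ee_pos'],s['ee_rot'],s['force'],s['grip_width'],s['q'])
cv2.imwrite('pics/b6.png',cv2.resize(cv2.imread('pics/w6.png')[30:280,130:400],None,fx=2.4,fy=2.4,interpolation=cv2.INTER_CUBIC))
E
```

```text
8.0333 [ 0.53988323 -0.03006142  0.25036466] [ 1.75410133e-04  6.58270598e-01  7.52781197e-01 -5.08264071e-04] [-0.32227827  1.33406278  0.37357177] 0.08780228713370013 [-0.27813661  0.35397551  0.31435783  1.84089128 -0.12934381  0.96706781
  0.22539231]
```

View pics/b6.png

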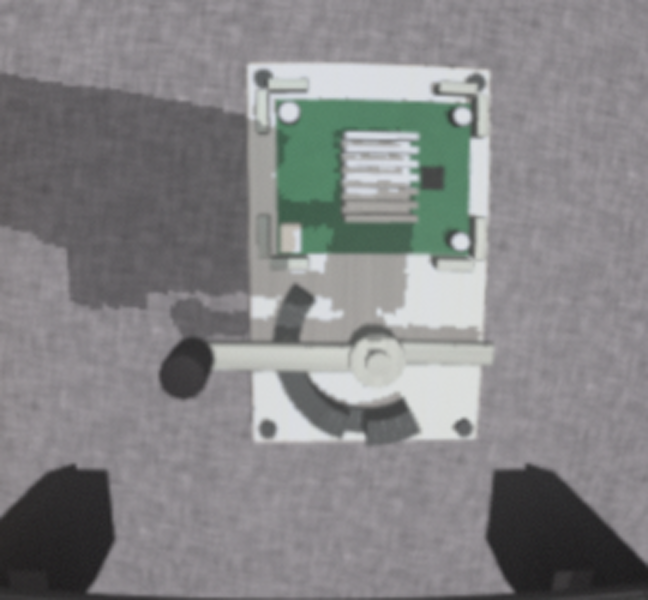

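The board now sits between all four stops (crop: board at 275–470 x 100–253). The lever points left, with the grip top at about (184,371) and the hub at (377,362). The cam arc runs from (300,295) down to the notch at about (357,420), with the wall block behind it at (368–418, 400–440).

```bash
python3 - <<'E'
from h import *
W=lambda u,v,z: world('w6',u/2.4+130,v/2.4+30,z)
B=[W(u,v,.023) for u,v in [(275,101),(469,100),(471,253),(276,253)]]; print('board',np.mean(B,0).round(4))
P=np.array([.582,-.0433])
print('griptop',W(184,372,.092).round(4),'bot',W(194,358,.06).round(4))
print('hub',W(377,362,.065).round(4))
H=[W(u,v,.012) for u,v in [(247,64),(490,69),(475,439),(254,443)]];h=np.mean(H,0)
d=H[1]-H[2];e=H[0]-H[3];print('plate',h.round(4),[np.degrees(np.arctan2(a[1],a[0]))-90 for a in(d,e)])
for n,u,v in [('crest end out',344,438),('wall out',368,444),('crest end in',350,407),('wall in',366,412),('wall far out',418,430),('wall far in',404,398),('start out',277,335),('startL',290,287)]:
    for z in(.02,.03,.04):
        q=W(u,v,z)[:2]-P; print(n,z,np.degrees(np.arctan2(q[1],q[0])).round(1)%360,np.hypot(*q).round(4))
im=cv2.imread('pics/w6.png')[150:230,235:315];cv2.imwrite('pics/b6c.png',cv2.resize(im,(640,640),interpolation=cv2.INTER_CUBIC))
E
```

```text
board [0.5706 0.0454 0.023 ]
griptop [ 0.4932 -0.0504  0.092 ] bot [ 0.4934 -0.0525  0.06  ]
hub [ 0.5806 -0.0417  0.065 ]
plate [0.5758 0.0013 0.012 ] [np.float64(7.730941365408768), np.float64(7.932208885087093)]
crest end out 0.02 264.0 0.0558
crest end out 0.03 262.3 0.0522
crest end out 0.04 260.3 0.0487
wall out 0.02 278.1 0.0579
wall out 0.03 277.0 0.054
wall out 0.04 275.7 0.05
crest end in 0.02 261.8 0.0374
crest end in 0.03 259.1 0.0344
crest end in 0.04 255.8 0.0315
wall in 0.02 275.8 0.0389
wall in 0.03 274.0 0.0355
wall in 0.04 271.8 0.0322
wall far out 0.02 307.4 0.0574
wall far out 0.03 307.7 0.0532
wall far out 0.04 308.1 0.049
wall far in 0.02 310.1 0.0366
wall far in 0.03 310.8 0.033
wall far in 0.04 311.7 0.0294
start out 0.02 182.3 0.0501
start out 0.03 179.6 0.0501
start out 0.04 177.0 0.0502
startL 0.02 152.1 0.0527
startL 0.03 150.7 0.0535
startL 0.04 149.3 0.0544
```

View pics/b6c.png

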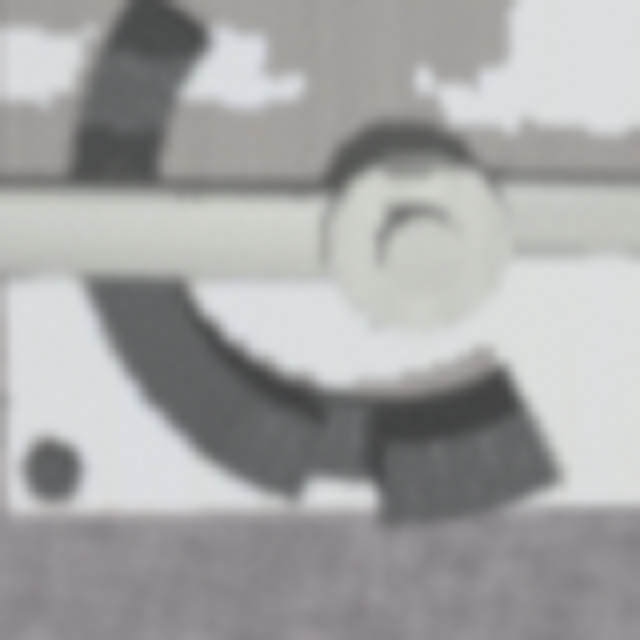

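The crop shows the crest ending at about (305,485), the notch at (340,450) and the wall from (378,510). Around the pivot that puts the notch at about 269°. The lever is now at about 185°, so the turn is about 1.47 rad. I'll straddle the grip next.

step_arm(
  motion=[
    {"dx":-0.047,"dy":-0.021,"dz":-0.09,"rx":0,"ry":0,"rz":-1.62,"hand":0},
    {"dx":-0.047,"dy":-0.021,"dz":-0.09,"rx":0,"ry":0,"rz":-1.62,"hand":0},
    {"dx":-0.047,"dy":-0.021,"dz":-0.09,"rx":0,"ry":0,"rz":-1.62,"hand":0},
    {"dx":-0.047,"dy":-0.021,"dz":-0.09,"rx":0,"ry":0,"rz":-1.62,"hand":0},
    {"dx":-0.047,"dy":-0.021,"dz":-0.09,"rx":0,"ry":0,"rz":-1.62,"hand":0},
    {"dx":-0.047,"dy":-0.021,"dz":-0.09,"rx":0,"ry":0,"rz":-1.62,"hand":0},
    {"dx":-0.047,"dy":-0.021,"dz":-0.09,"rx":0,"ry":0,"rz":-1.62,"hand":0},
    {"dx":-0.047,"dy":-0.021,"dz":-0.09,"rx":0,"ry":0,"rz":-1.62,"hand":0},
    {"dx":-0.047,"dy":-0.021,"dz":-0.09,"rx":0,"ry":0,"rz":-1.62,"hand":0},
    {"dx":-0.047,"dy":-0.021,"dz":-0.09,"rx":0,"ry":0,"rz":-1.62,"hand":0},
    {"dx":-0.047,"dy":-0.021,"dz":-0.09,"rx":0,"ry":0,"rz":-1.62,"hand":0},
    {"dx":-0.047,"dy":-0.021,"dz":-0.09,"rx":0,"ry":0,"rz":-1.62,"hand":0},
    {"dx":-0.047,"dy":-0.021,"dz":-0.09,"rx":0,"ry":0,"rz":-1.62,"hand":0},
    {"dx":-0.047,"dy":-0.021,"dz":-0.09,"rx":0,"ry":0,"rz":-1.62,"hand":0},
    {"dx":-0.047,"dy":-0.021,"dz":-0.09,"rx":0,"ry":0,"rz":-1.62,"hand":0},
    {"dx":-0.047,"dy":-0.021,"dz":-0.09,"rx":0,"ry":0,"rz":-1.62,"hand":0},
  ],
)

```text
clock: 9.37
ee_pos: [0.4923, -0.0503, 0.1594]
ee_rot: [-0.0, 0.999, 0.045, -0.001]
force: [1.1, 0.2, 0.5]
grip_width: 0.0883
```

```bash
python3 - <<'E'
from h import *
s=status.get_state();print(s['clock'],s['ee_pos'],s['ee_rot'],s['force'],s['grip_width'],s['q'])
E
```

```text
9.3667 [ 0.49233996 -0.05028023  0.15935509] [-1.52556080e-04  9.99002096e-01  4.46408726e-02 -1.40728378e-03] [1.11099112 0.15159219 0.49387297] 0.0883090659172863 [-0.52725357  0.48139511  0.68498302  2.04221826 -0.43572687  0.76675558
 -1.05765068]
```

step_arm(
  motion=[
    {"dx":0,"dy":0,"dz":-0.03,"rx":0,"ry":0,"rz":0,"hand":0},
    {"dx":0,"dy":0,"dz":-0.06,"rx":0,"ry":0,"rz":0,"hand":0},
    {"dx":0,"dy":0,"dz":-0.08,"rx":0,"ry":0,"rz":0,"hand":0},
    {"dx":0,"dy":0,"dz":-0.093,"rx":0,"ry":0,"rz":0,"hand":0},
    {"dx":0,"dy":0,"dz":-0.093,"rx":0,"ry":0,"rz":0,"hand":0.3},
    {"dx":0,"dy":0,"dz":-0.093,"rx":0,"ry":0,"rz":0,"hand":0.5},
    {"dx":0,"dy":0,"dz":-0.093,"rx":0,"ry":0,"rz":0,"hand":0.65},
    {"dx":0,"dy":0,"dz":-0.093,"rx":0,"ry":0,"rz":0,"hand":0.68},
    {"dx":0,"dy":0,"dz":-0.093,"rx":0,"ry":0,"rz":0,"hand":0.68},
    {"dx":0,"dy":0,"dz":-0.093,"rx":0,"ry":0,"rz":0,"hand":0.68},
  ],
  force=10,
)

```text
clock: 10.2
ee_pos: [0.4929, -0.0502, 0.0671]
ee_rot: [-0.0, 0.999, 0.045, -0.001]
force: [0.1, -0.1, -0.8]
grip_width: 0.0502
```

```bash
python3 - <<'E'
from h import *
from scipy.spatial.transform import Rotation as R
s=status.get_state();print(s['clock'],s['ee_pos'],s['ee_rot'],s['force'],s['grip_width'])
c=np.array([.5815,-.0430])
p=s['ee_pos'][:2]; r=.090; a0=np.arctan2(*(p-c)[::-1]); print(np.degrees(a0)%360,np.hypot(*(p-c)))
for d in range(0,100,4):
    a=a0+np.radians(d); q=c+r*np.array([np.cos(a),np.sin(a)])-p; print(d,np.radians(d).round(3),q.round(4))
E
```

```text
10.2 [ 0.49287392 -0.05015099  0.06705366] [-2.11002701e-04  9.98994185e-01  4.48339397e-02 -7.00981875e-04] [ 0.09077781 -0.07307319 -0.79881568] 0.05022657951634618
184.61304286596146 0.08891410579301766
0 0.0 [-0.0011 -0.0001]
4 0.07 [-0.0004 -0.0063]
8 0.14 [ 0.0008 -0.0125]
12 0.209 [ 0.0024 -0.0186]
16 0.279 [ 0.0044 -0.0245]
20 0.349 [ 0.0068 -0.0303]
24 0.419 [ 0.0096 -0.0359]
28 0.489 [ 0.0128 -0.0414]
32 0.559 [ 0.0164 -0.0465]
36 0.628 [ 0.0203 -0.0514]
40 0.698 [ 0.0246 -0.0561]
44 0.768 [ 0.0291 -0.0604]
48 0.838 [ 0.034  -0.0644]
52 0.908 [ 0.0391 -0.068 ]
56 0.977 [ 0.0445 -0.0713]
60 1.047 [ 0.05   -0.0742]
64 1.117 [ 0.0558 -0.0767]
68 1.187 [ 0.0617 -0.0787]
72 1.257 [ 0.0678 -0.0804]
76 1.326 [ 0.0739 -0.0816]
80 1.396 [ 0.0802 -0.0825]
84 1.466 [ 0.0864 -0.0828]
88 1.536 [ 0.0927 -0.0828]
92 1.606 [ 0.099  -0.0823]
96 1.676 [ 0.1052 -0.0813]
```

step_arm(
  motion=[
    {"dx":-0.001,"dy":0,"dz":0,"rx":0,"ry":0,"rz":0,"hand":0.68},
    {"dx":-0.001,"dy":0,"dz":0,"rx":0,"ry":0,"rz":0,"hand":0.68},
    {"dx":-0.001,"dy":0,"dz":0,"rx":0,"ry":0,"rz":0,"hand":0.68},
    {"dx":-0.001,"dy":0,"dz":0,"rx":0,"ry":0,"rz":0,"hand":0.68},
    {"dx":-0.0004,"dy":-0.0063,"dz":0,"rx":0,"ry":0,"rz":0.07,"hand":0.68},
    {"dx":0.0008,"dy":-0.0125,"dz":0,"rx":0,"ry":0,"rz":0.14,"hand":0.68},
    {"dx":0.0024,"dy":-0.0186,"dz":0,"rx":0,"ry":0,"rz":0.209,"hand":0.68},
    {"dx":0.0044,"dy":-0.0245,"dz":0,"rx":0,"ry":0,"rz":0.279,"hand":0.68},
    {"dx":0.0068,"dy":-0.0303,"dz":0,"rx":0,"ry":0,"rz":0.349,"hand":0.68},
    {"dx":0.0096,"dy":-0.0359,"dz":0,"rx":0,"ry":0,"rz":0.419,"hand":0.68},
    {"dx":0.0096,"dy":-0.0359,"dz":0,"rx":0,"ry":0,"rz":0.419,"hand":0.68},
  ],
)

```text
clock: 11.12
ee_pos: [0.5024, -0.086, 0.067]
ee_rot: [-0.001, 0.967, 0.253, -0.001]
force: [-0.3, 0.8, -0.1]
grip_width: 0.0279
```

step_arm(
  motion=[
    {"dx":0.0032,"dy":-0.0055,"dz":0,"rx":0,"ry":0,"rz":0.07,"hand":0.68},
    {"dx":0.0068,"dy":-0.0106,"dz":0,"rx":0,"ry":0,"rz":0.14,"hand":0.68},
    {"dx":0.0107,"dy":-0.0155,"dz":0.002,"rx":0,"ry":0,"rz":0.209,"hand":0.68},
    {"dx":0.015,"dy":-0.0202,"dz":0.003,"rx":0,"ry":0,"rz":0.279,"hand":0.68},
    {"dx":0.0195,"dy":-0.0245,"dz":0.004,"rx":0,"ry":0,"rz":0.349,"hand":0.68},
    {"dx":0.0195,"dy":-0.0245,"dz":0.004,"rx":0,"ry":0,"rz":0.349,"hand":0.68},
  ],
)

```text
clock: 11.62
ee_pos: [0.5216, -0.1098, 0.0706]
ee_rot: [-0.001, 0.908, 0.418, -0.001]
force: [0.8, -0.0, -0.8]
grip_width: 0.0286
```

step_arm(
  motion=[
    {"dx":0.0049,"dy":-0.004,"dz":0,"rx":0,"ry":0,"rz":0.07,"hand":0.68},
    {"dx":0.01,"dy":-0.0076,"dz":0,"rx":0,"ry":0,"rz":0.14,"hand":0.68},
    {"dx":0.0154,"dy":-0.0109,"dz":0.002,"rx":0,"ry":0,"rz":0.209,"hand":0.68},
    {"dx":0.0209,"dy":-0.0138,"dz":0.002,"rx":0,"ry":0,"rz":0.279,"hand":0.68},
    {"dx":0.0209,"dy":-0.0138,"dz":0.002,"rx":0,"ry":0,"rz":0.279,"hand":0.68},
  ],
)

```text
clock: 12.03
ee_pos: [0.538, -0.121, 0.0715]
ee_rot: [-0.006, 0.841, 0.541, -0.005]
force: [-10.3, 6.5, 10.7]
grip_width: 0.0281
```

```bash
python3 - <<'E'
from h import *
s=status.get_state();print(s['clock'],s['ee_pos'],s['ee_rot'],s['force'],s['grip_width'])
c=snap('wrist','w7');a=snap('top','t7')
w=cv2.imread('pics/w7.png')[:, 60:460];t=cv2.resize(cv2.imread('pics/t7.png')[150:240,220:314],(401,384),interpolation=cv2.INTER_CUBIC)
cv2.imwrite('pics/b7.png',np.hstack([w,t[:,:400]]))
E
```

```text
12.0333 [ 0.5379891  -0.12095974  0.07153271] [-0.00589449  0.8408686   0.54118837 -0.0045168 ] [-10.2940812    6.5095905   10.65116065] 0.02805603497702981
```

View pics/b7.png

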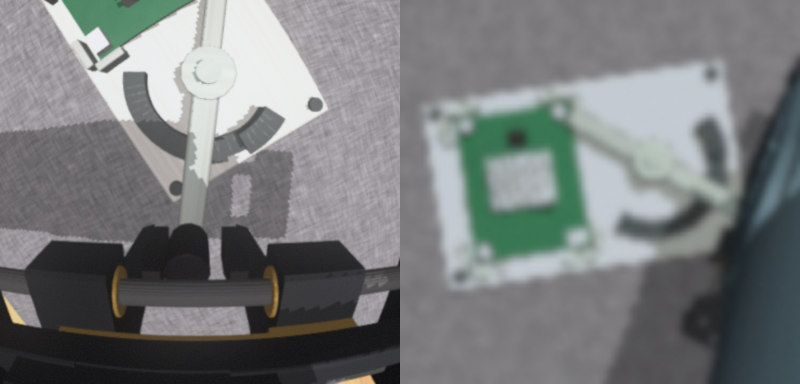

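The pin is on the ramp: the lever is about 56° round, with the notch still ahead at crop (245,155). The grip is rubbing upward with 10.7 N, so I'll follow it up while advancing.

step_arm(
  motion=[
    {"dx":0.004,"dy":-0.002,"dz":0.004,"rx":0,"ry":0,"rz":0.04,"hand":0.68},
    {"dx":0.0057,"dy":-0.0029,"dz":0.006,"rx":0,"ry":0,"rz":0.07,"hand":0.68},
    {"dx":0.0079,"dy":-0.0039,"dz":0.007,"rx":0,"ry":0,"rz":0.1,"hand":0.68},
    {"dx":0.01,"dy":-0.0048,"dz":0.007,"rx":0,"ry":0,"rz":0.12,"hand":0.68},
  ],
)

```text
clock: 12.47
ee_pos: [0.5466, -0.126, 0.0779]
ee_rot: [-0.006, 0.808, 0.589, -0.006]
force: [-4.2, 0.9, -4.4]
grip_width: 0.0279
```

step_arm(
  motion=[
    {"dx":0.0022,"dy":-0.0009,"dz":0.001,"rx":0,"ry":0,"rz":0.026,"hand":0.68},
    {"dx":0.0044,"dy":-0.0017,"dz":0.001,"rx":0,"ry":0,"rz":0.052,"hand":0.68},
    {"dx":0.0067,"dy":-0.0024,"dz":0.001,"rx":0,"ry":0,"rz":0.078,"hand":0.68},
    {"dx":0.0089,"dy":-0.0031,"dz":0.001,"rx":0,"ry":0,"rz":0.105,"hand":0.68},
    {"dx":0.0111,"dy":-0.0037,"dz":0.001,"rx":0,"ry":0,"rz":0.13,"hand":0.68},
  ],
)

```text
clock: 12.88
ee_pos: [0.5577, -0.13, 0.0787]
ee_rot: [-0.006, 0.767, 0.641, -0.006]
force: [-3.0, 1.0, -3.5]
grip_width: 0.0282
```

step_arm(
  motion=[
    {"dx":0.0023,"dy":-0.0006,"dz":-0.001,"rx":0,"ry":0,"rz":0.026,"hand":0.68},
    {"dx":0.0046,"dy":-0.0011,"dz":-0.001,"rx":0,"ry":0,"rz":0.052,"hand":0.68},
    {"dx":0.0069,"dy":-0.0015,"dz":-0.001,"rx":0,"ry":0,"rz":0.078,"hand":0.68},
  ],
)

```text
clock: 13.13
ee_pos: [0.5647, -0.1319, 0.0782]
ee_rot: [-0.005, 0.741, 0.671, -0.007]
force: [-4.4, 1.4, 1.8]
grip_width: 0.0282
```

step_arm(
  motion=[
    {"dx":0.0018,"dy":-0.0003,"dz":0,"rx":0,"ry":0,"rz":0.02,"hand":0.68},
    {"dx":0.0036,"dy":-0.0005,"dz":0,"rx":0,"ry":0,"rz":0.04,"hand":0.68},
    {"dx":0.0054,"dy":-0.0007,"dz":0,"rx":0,"ry":0,"rz":0.06,"hand":0.68},
  ],
)

```text
clock: 13.38
ee_pos: [0.5715, -0.1331, 0.0787]
ee_rot: [-0.004, 0.72, 0.694, -0.006]
force: [-1.4, 0.3, -0.6]
grip_width: 0.028
```

step_arm(
  motion=[
    {"dx":0.0015,"dy":-0.0001,"dz":0,"rx":0,"ry":0,"rz":0.017,"hand":0.68},
    {"dx":0.003,"dy":-0.0002,"dz":0,"rx":0,"ry":0,"rz":0.034,"hand":0.68},
  ],
)

```text
clock: 13.55
ee_pos: [0.5764, -0.134, 0.0794]
ee_rot: [-0.002, 0.708, 0.707, -0.005]
force: [0.9, -0.3, 0.7]
grip_width: 0.0286
```

```bash
python3 - <<'E'
from h import *
s=status.get_state();print(s['clock'],s['ee_pos'],s['ee_rot'],s['force'],s['grip_width'])
c=snap('wrist','w8');a=snap('scene','s8')
w=cv2.imread('pics/w8.png')[:, 60:460];t=cv2.resize(cv2.imread('pics/s8.png')[150:240,205:299],(401,384),interpolation=cv2.INTER_CUBIC)
cv2.imwrite('pics/b8.png',np.hstack([w,t[:,:400]]))
E
```

```text
13.55 [ 0.57641449 -0.13395334  0.07944524] [-0.00228345  0.70765685  0.70653375 -0.0051601 ] [ 0.93384212 -0.31025726  0.70212639] 0.02862181808646999
```

View pics/b8.png

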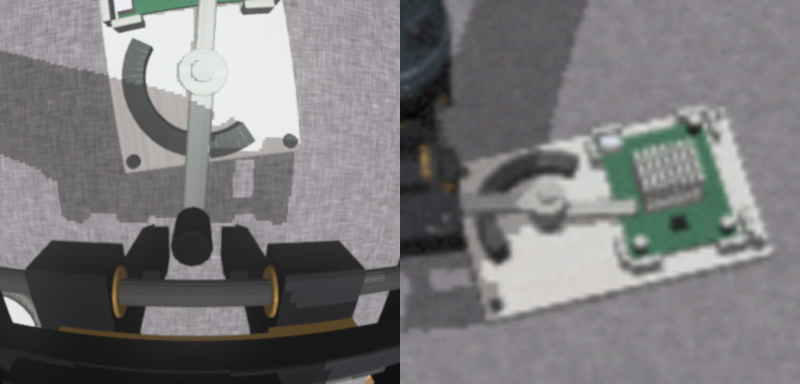

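```bash
python3 - <<'E'
from h import *
c0=np.array([.5815,-.0430])
# height at which a point's radius from the pivot equals the known one
def zr(f,u,v,r): 
    zs=np.linspace(.02,.12,401);P=np.array([world(f,u,v,z)[:2]-c0 for z in zs]);i=np.argmin(abs(np.hypot(*P.T)-r));return zs[i].round(4),np.degrees(np.arctan2(*P[i][::-1]))%360
print('w7 top near edge',[zr('w7',60+187,v,.101-.022) for v in(222,226,230)])
print('w8 top near edge',[zr('w8',60+193,v,.079) for v in(208,212,216)])
print('w8 far',[zr('w8',60+192,v,.101) for v in(260,264,268)])
import itertools
for f in('w7','w8'):
    p=np.load(f'pics/{f}.npz')['p'][:2]-c0; print(np.degrees(np.arctan2(p[1],p[0]))%360)
for f,u,v in(('w7',269,72),('w8',262.5,71)):
  print(f,[world(f,u,v,z).round(4)[:2] for z in(.055,.065,.075)])
E
```

```text
w7 top near edge [(np.float64(0.062), np.float64(237.5830384252356)), (np.float64(0.0672), np.float64(237.7355832426814)), (np.float64(0.0722), np.float64(237.87816856739124))]
w8 top near edge [(np.float64(0.0528), np.float64(265.8892635272586)), (np.float64(0.0592), np.float64(265.96423082553184)), (np.float64(0.0655), np.float64(266.032645132123))]
w8 far [(np.float64(0.0758), np.float64(266.6383540351375)), (np.float64(0.08), np.float64(266.68318866075435)), (np.float64(0.0842), np.float64(266.72450836191666))]
240.83323385170354
266.7997327088506
w7 [array([ 0.5822, -0.0425]), array([ 0.5815, -0.0433]), array([ 0.5807, -0.0441])]
w8 [array([ 0.5811, -0.0432]), array([ 0.581 , -0.0443]), array([ 0.5808, -0.0453])]
```

The picture shows the lever over the notch. The far edge of the grip top computes to about 80–84 mm (84 when fully down, 99 on the crest) and the sideways force is gone, so the handle has dropped in. I'll open, rise and back off.

step_arm(
  motion=[
    {"dx":0,"dy":0,"dz":0,"rx":0,"ry":0,"rz":0,"hand":0.4},
    {"dx":0,"dy":0,"dz":0,"rx":0,"ry":0,"rz":0,"hand":0.2},
    {"dx":0,"dy":0,"dz":0,"rx":0,"ry":0,"rz":0,"hand":0},
    {"dx":0,"dy":0,"dz":0,"rx":0,"ry":0,"rz":0,"hand":0},
    {"dx":0,"dy":0,"dz":0.03,"rx":0,"ry":0,"rz":0,"hand":0},
    {"dx":0,"dy":0,"dz":0.07,"rx":0,"ry":0,"rz":0,"hand":0},
    {"dx":0,"dy":0,"dz":0.11,"rx":0,"ry":0,"rz":0,"hand":0},
    {"dx":0,"dy":0.03,"dz":0.15,"rx":0,"ry":0,"rz":0,"hand":0},
    {"dx":0,"dy":0.06,"dz":0.18,"rx":0,"ry":0,"rz":0,"hand":0},
    {"dx":0,"dy":0.06,"dz":0.18,"rx":0,"ry":0,"rz":0,"hand":0},
    {"dx":0,"dy":0.06,"dz":0.18,"rx":0,"ry":0,"rz":0,"hand":0},
    {"dx":0,"dy":0.06,"dz":0.18,"rx":0,"ry":0,"rz":0,"hand":0},
  ],
)

```text
clock: 14.65
ee_pos: [0.5756, -0.0739, 0.2588]
ee_rot: [-0.003, 0.708, 0.706, -0.006]
force: [0.1, -0.1, 0.4]
grip_width: 0.0881
```

```bash
python3 - <<'E'
from h import *
s=status.get_state();print(s['clock'],s['ee_pos'],s['ee_rot'],s['force'],s['grip_width'])
c=snap('wrist','w9')
cv2.imwrite('pics/b9.png',cv2.resize(cv2.imread('pics/w9.png')[0:290,100:440],None,fx=2,fy=2,interpolation=cv2.INTER_CUBIC))
E
```

```text
14.65 [ 0.57563964 -0.07393409  0.25880137] [-0.00269651  0.70770293  0.70648266 -0.00561687] [ 0.05864942 -0.05474961  0.40257835] 0.08809386879529454
```

View pics/b9.png

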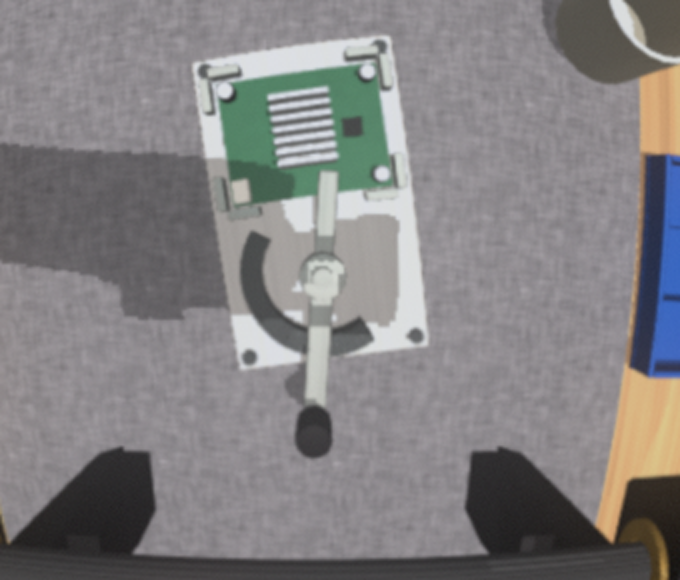

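The crop shows the board in its stops and the tongue over its edge, ending at (328,172). The lever lies across the notch, with the hub at (321,275), the grip at (314,432) and the pivot post now standing proud of the hub. One numerical check before handing in.

```bash
python3 - <<'E'
from h import *
W=lambda u,v,z: world('w9',u/2+100,v/2,z)
c0=np.array([.5815,-.043])
for l in(0,.008,.015):
    print(l,'grip top far edge r (exp .101)',np.hypot(*(W(314,457,.084+l)[:2]-c0)).round(4),'grip width',np.linalg.norm(W(295,440,.084+l)-W(332,440,.084+l)).round(4))
B=np.mean([W(u,v,.023) for u,v in [(220,84),(380,67),(394,187),(232,205)]],0);print('board',B.round(4),'vs seat .570 .0459')
E
```

```text
0 grip top far edge r (exp .101) 0.0992 grip width 0.0211
0.008 grip top far edge r (exp .101) 0.0956 grip width 0.0206
0.015 grip top far edge r (exp .101) 0.0925 grip width 0.0201
board [0.5718 0.0444 0.023 ] vs seat .570 .0459
```

Both measures fit a handle that is fully down (lift 0), and the board is within about 2.5 mm of the seat centre. Handing in.

```bash
python3 -c "
from workcell import job
print(job.finish_job())"
```

```text
the job is handed in; nothing more can be done
None
```

I set the green board flat in its seat, heat sink up, and turned the handle about 82° counter-clockwise over its cam into the notch. Then I opened the fingers and backed off. I handed the job in at about 15 s of the 72 s; it reports no verdict.

**Last checks:**
- **Board:** the last picture shows it between all four stops, about 2.5 mm from the measured seat centre, with the tongue over its edge.
- **Handle:** it looks fully down. The grip-top radius came to 99 mm against 101 mm expected for fully down. If it were still on the crest, the same edge would have come out at 92.5 mm. An earlier close-up put the grip top at about 80–84 mm high, against 84 mm when fully down.
- **Forces:** the highest I read at the grip was about 12 N sideways on the ramp. I felt no push against the wall, and the force was near zero at the end.
- **Robot:** it was clear of everything when I handed in. I kept clear of the jar, mug and other things, but took no final picture of all of them.

**What disagreed or failed:**
- **Grip height:** in the close-up, the near edge of the grip top gave a height of only 53–66 mm, which does not fit any handle position. I took that as a misread edge and relied on the far edge.
- **Refused moves:** my first two move calls left out some keys and were refused; the arm did not move.

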